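Shut the moisture analyser on its sample and start the test

ROBOT

A 7-joint arm with a two-finger parallel gripper is mounted at the origin on the work surface. World frame = base frame: x ahead of the robot, y to its left, z up, the work surface at z = 0. Lengths are in m, angles in rad, forces in N, time in s.
With the tool pointing down it reaches from about 0.4 to 0.925 m from the base axis. Payload 4.1 kg.
Tool frame: the origin (TCP) lies midway between the tips of the shut fingers; the grasp point (between the pads) lies 19 mm behind it (grasp_offset is the distance from the TCP to the grasp point, in m); x points along the fingers, y is the direction in which the jaws open and shut, and the axes are right-handed (so a half turn about x gives the same grasp; the last joint's range is limited). The gripper opens to 85 mm and grips with 20 to 120 N. Pads are 22 mm wide; open, the fingers measure 114 mm over their backs; the gripper's body (76 mm by 85 mm) begins 54 mm behind the grasp point. The pads swing forward as they close: fully open they stand 13 mm farther back than shut.
Start: joints at [1.035, 0.398, 0.045, 1.537, -0.019, 1.207, -0.051], TCP at [0.275, -0.589, 0.231] pointing down, gripper open.
Joint ranges: [-2.82, 2.82], [-0.49, 2.23], [-1.37, 1.46], [0, 2.46], [-1.36, 4.5], [0.23, 2], [-2.94, 2.94]. Speed limits (rad/s): [2.57, 2.57, 3.14, 3.14, 3.14, 3.14, 3.14].

INTERFACE

Orientations are given as a unit quaternion [w, x, y, z].
In Python, from workcell import observe, get_image, finish_job, grasp_offset gives the robot as it stands.
- The arm moves only by the tool servo_tool, never from a script. Its argument "series" is text: rows parted by semicolons, each of 6 numbers parted by spaces: the shift along the world's x, y, z as a fraction of full scale, then the turn, a rotation vector about the world's x, y, z as a fraction of full scale. In form: tx ty tz rx ry rz; .... A call has 1 to 5 rows; each row shifts and turns the commanded pose from where the row before left it; what a row does not reach is not made up. Full scale, the value 1, is 0.025 m for a shift and 6 degrees for a turn. A row lasts 1/8 s, in which the tool goes at most 62.5 mm and 10.7 degrees, less where a joint would pass 70% of its speed; a pose out of reach is approached as far as the arm can. A call with a number of a shift or a turn outside -1 to 1 is refused whole. A call with a gripper value outside its range is refused whole. "jaw" is the opening, from 0 (shut) to 1 (fully open), set as the call begins (left out, the last holds). The fingers move at their own pace and stop on an object; "grip_force" is the grip in N (left out, the last holds). Time passes only in rows, so rows that do not move let the fingers close. It gives the time, the measured TCP pose, the force and the opening at its end, in the units of the state.
- observe(): the state, without advancing time (a new reading comes with each control period).
- get_image(name): name is "scene" or "top" or "wrist"; returns a dict with "frame" (420x560x3 uint8, red, green, blue), "fx", "fy", "cx", "cy" (pixels), "view" (4x4, takes a point from world to camera coordinates). Camera axes: x right, y up, looking along -z (the intrinsics and any distortion apply to the point x, -y, -z); pixel columns grow to the right and rows downward; lengths in m; the calibration is good to about 2 mm. The wrist camera is an equidistant fisheye: a pixel r from the principal point sees the ray r / f radians off the axis. A picture is of the moment at which its call begins. There is no depth.
- finish_job(): hands the job in, once; it reports no verdict.
The state is a dict: "clock": time; "q": joint angles; "joint_vel": joint speeds; "joint_efforts": joint torques, N m; "tcp_pos": TCP position; "tool_rot": TCP orientation; "force": force on the tool from outside, world axes, zero at the start; "moment": the same for the moment, N m; "gripper_width": opening from 0.0 (shut) to 1.0 (fully open).
Only numpy, scipy, OpenCV 4.12 (cv2) and the standard library are available. Lean on these libraries where they do the work, as an engineer would, in place of code of your own. Each camera call takes 0.05 s, during which the arm holds its last target. There are 200 camera calls.

TASK

The sample of hazelnut kernels is already in the moisture analyser. Push its lid down with the fingertips, without slamming it and without touching the heater inside, until it is fully shut, and only then press the green start key right down and let it come up again. Do not grip or lift anything: leave the other two keys and the things standing around as they are.

Things in the scene. Friction and masses are not known exactly. Their poses are not given: they have to be found in the camera images.
- analyser: Bench moisture analyser, off-white, fixed, 180 mm wide (y), 122 mm high with the lid shut. Origin: centre of its underside. Its -x is the front, z up; the case runs from x = -145 to +130 mm. The key panel (x = -145 to -45 mm) slopes up to the rear by 0.2 rad, from 50 to 70 mm high. Behind it is the sample chamber, open at the top, rim 78 mm high, which the lid covers.
- lid (a joint): Opening angle of the lid in rad: 0 = shut flat on the chamber, growing as its front edge swings up and to the rear; at most 1.4. The damped hinge is stiff: the lid stays where it is left, and needs 1 to 6 N near its front edge to push it down. It is slammed if it swings shut faster than about 2.5 rad/s.
- lid_hinge (a point): Point on the middle of the lid's hinge line, at the rear lower edge of the lid, 115 mm behind the analyser's origin and 80 mm above the table. The hinge line runs along the analyser's y. Axes turn with the lid; when it is shut they are the analyser's.
- lid_edge (a point): Middle of the upper front edge of the slate-grey lid, x = -160, z = +42 mm in the frame of lid_hinge; moves with the lid. The lid is a hollow shell, 160 mm from hinge to front, 176 mm wide, 42 mm thick. Its smooth outer face (plane z = +42 mm of that frame) is the one to push: on top when shut, looking up and to the rear while open.
- lid_heater (a point): Middle of the heater inside the lid: a steel plate with amber glass, 142 x 158 mm, that fills the lid's inner (chamber) side to 7 mm from its rim; 80 mm from the hinge line. Hot and delicate: not to be touched.
- start_key_top (a point): Centre of the top of the round green start key, 22 mm across, at the analyser's left (+y) of the three keys, 55 mm apart, on the sloping panel; stands 7 mm proud. Its z axis points out of the panel (0.2 rad from vertical, leaning to the front).
- start_key (a joint): Travel of the green start key, 0 = up, 0.0045 m = fully down; sprung, about 5 N holds it fully down and it comes up by itself. Counts as pressed beyond 3 mm.
- tare_key_top (a point): Centre of the top of the white key in the middle, same size as the green one. Not to be pressed.
- tare_key (a joint): Travel of the white key, 0 = up.
- stop_key_top (a point): Centre of the top of the red key at the analyser's right (-y), same size. Not to be pressed.
- stop_key (a joint): Travel of the red key, 0 = up.
- pan: Loose round aluminium sample pan, 90 mm across, 8 mm high, heaped with kernels to about 18 mm, standing in the middle of the analyser's chamber. Origin: centre of its underside.
- weight: Black cast-iron weight of 0.5 kg, 52 mm across, 76 mm high with a knob on top, loose beside the analyser. Origin: centre of its underside.
- tray: Loose steel tray of kernels, 150 (x) x 105 (y) x 28 mm high, beside the analyser. Origin: centre of its underside.
- cracker: Hand nutcracker with red handles lying on the table beside the analyser's front left, 157 (x) x 58 (y) x 13 mm high, loose. Origin: middle of it, at table height.

How it is judged:
By the outcome, as a careful person would: the job done as asked, in the order asked, and still so for the second after the job is handed in, with the robot touching nothing.
It also fails if it takes over 42 s, if anything falls off the work surface, if the arm or the gripper's body presses on something with over 40 N, if the wrist force passes 120 N, or if a joint passes its speed limit or range.

## Working session

There is one attempt and no reset: what is moved stays moved. The work goes in short steps, Python scripts to look and compute and a tool call to move; the robot and the scene stay as the last step left them, time stands still between calls to the robot, and variables do not carry over. Pictures are saved under pics/ and viewed, about 8 in all and at most 12, crops included, and the job is handed in when it is done.

Besides the shell and the picture viewer there is one more tool, called after "Emit:" by a JSON object that holds its "api" and its "payload". servo_tool: Moves the arm, as the interface text tells. Shift numbers are shares of 0.025 m and turn numbers shares of 6 degrees, none past 1 either way. Its arguments: {"type":"object","properties":{"series":{"type":"string"},"jaw":{"type":"number"},"grip_force":{"type":"number"}},"required":["series"]}

```bash
mkdir -p pics; ls
cat > h.py <<'E'
import numpy as np, cv2
from workcell import observe, get_image, finish_job, grasp_offset
def save(n,f):
    im=get_image(n); cv2.imwrite(f'pics/{f}.png',im['frame'][:,:,::-1]); np.save(f'pics/{f}.npy',{k:im[k] for k in('fx','fy','cx','cy','view')},allow_pickle=True); return im
E
python3 - <<'E'
from h import *
print(observe())
for n in('scene','top'):
    im=save(n,n+'1'); print(n,im['fx'],im['cx'],im['cy'],np.round(im['view'],3).tolist())
a=cv2.imread('pics/scene1.png');b=cv2.imread('pics/top1.png')
E
```

```text
pics
{'clock': 0.0, 'q': array([ 1.03497078,  0.39919152,  0.04503413,  1.53786255, -0.01871595,
        1.20687626, -0.05065881]), 'joint_vel': array([ 0.0010772 , -0.00059417, -0.00114284, -0.00097443, -0.00107623,
       -0.00029138, -0.00069313]), 'joint_efforts': array([-5.88865751e-04, -4.75135088e+01,  1.36424806e+00, -2.54226404e+01,
        1.14282998e-02,  9.62296006e-03, -7.88893686e-06]), 'tcp_pos': array([ 0.27475554, -0.58839245,  0.23027152]), 'tool_rot': array([-0.15261607, -0.69010877, -0.15391803,  0.6904835 ]), 'force': array([-0.18255992,  0.63275243,  0.4307192 ]), 'moment': array([-0.0338513 ,  0.03988869, -0.00853086]), 'gripper_width': 1.0012228733687756}
scene 395.95407799833754 276.4075715901897 212.0418803199074 [[0.464, 0.886, 0.009, -0.307], [-0.682, 0.351, 0.642, 0.287], [0.565, -0.304, 0.767, -1.197], [0.0, 0.0, 0.0, 1.0]]
top 380.0071904540612 276.2466631773606 211.09153857733978 [[0.007, -0.999, -0.037, 0.072], [0.994, 0.003, 0.107, -0.558], [-0.107, -0.038, 0.994, -0.759], [0.0, 0.0, 0.0, 1.0]]
```

View pics/scene1.png

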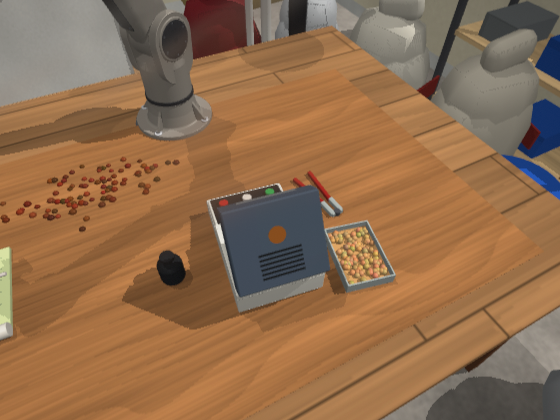

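View pics/top1.png

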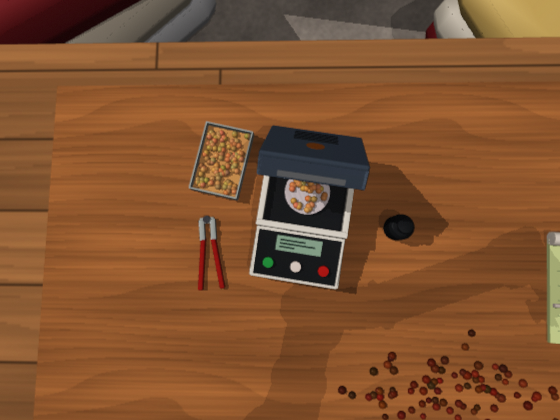

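The scene view looks back at the robot, with the lid open at about (275,245), the keys at about (222..270,195), the weight at (171,268) and the tray at (360,255). The top view shows green at (268,262), white at (295,267), red at (323,271) and the lid across (258..370,128..187). I'll enlarge both.

Run:
```python
import cv2
a=cv2.imread('pics/scene1.png')[170:320,190:360];b=cv2.imread('pics/top1.png')[115:300,235:385]
cv2.imwrite('pics/sc.png',cv2.resize(a,None,fx=4,fy=4,interpolation=2));cv2.imwrite('pics/tc.png',cv2.resize(b,None,fx=3.2,fy=3.2,interpolation=2))
```

```text
(no output)
```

View pics/sc.png

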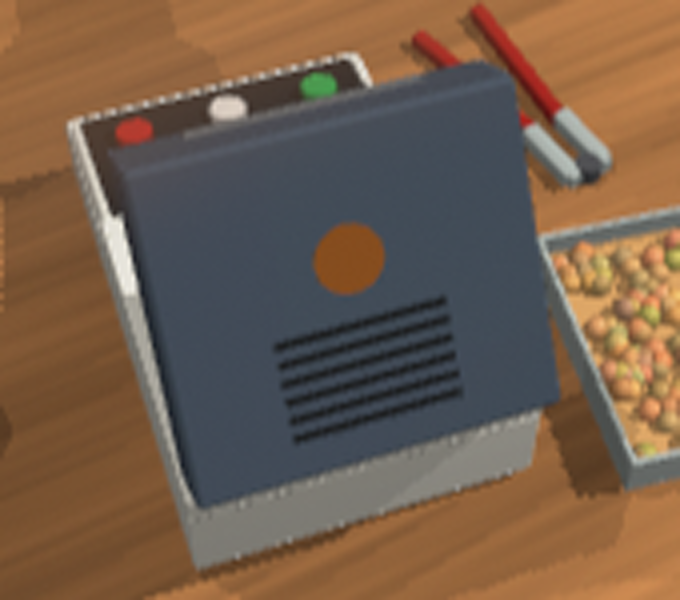

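View pics/tc.png

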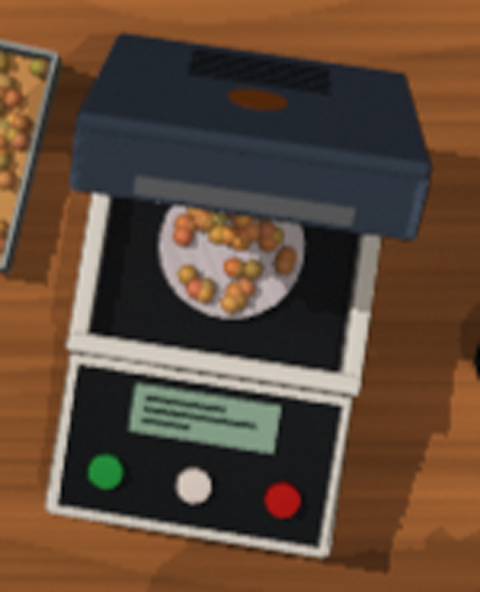

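```bash
cat > fit.py <<'E'
from h import *
from scipy.optimize import least_squares
def load(f): return np.load(f'pics/{f}.npy',allow_pickle=True).item()
def proj(c,P):
    p=c['view']@np.append(P,1); return np.array([c['cx']+c['fx']*p[0]/-p[2], c['cy']-c['fy']*p[1]/-p[2]])
def A2W(s,P): c,n=np.cos(s[2]),np.sin(s[2]); return np.array([s[0]+c*P[0]-n*P[1],s[1]+n*P[0]+c*P[1],P[2]])
def lid(s,P): # hinge-frame -> world; opening rotates +y
    a=s[3];c,n=np.cos(a),np.sin(a)
    return A2W(s,[.115+c*P[0]+n*P[2],P[1],.080-n*P[0]+c*P[2]])
def key(s,y): x=s[4]; z=.05+.2*(x+.145); return A2W(s,[x-.007*.199,y,z+.007*.98])
E
cat > r.py <<'E'
from fit import *
T=load('top1');S=load('scene1'); print(get_image('top').keys())
t=lambda x,y:np.array([(x+.5)/3.2-.5+235,(y+.5)/3.2-.5+115]); sc=lambda x,y:np.array([(x+.5)/4-.5+190,(y+.5)/4-.5+170])
obs=[(T,t(106,471),lambda s:key(s,.055)),(T,t(193,486),lambda s:key(s,0)),(T,t(282,500),lambda s:key(s,-.055)),
(S,sc(319,84),lambda s:key(s,.055)),(S,sc(229,107),lambda s:key(s,0)),(S,sc(134,130),lambda s:key(s,-.055)),
(T,t(48,512),lambda s:A2W(s,[-.145,.09,.05])),(T,t(327,555),lambda s:A2W(s,[-.145,-.09,.05])),
(S,sc(70,123),lambda s:A2W(s,[-.145,-.09,.05])),
(T,t(80,115),lambda s:lid(s,[-.16,.088,.042])),(T,t(430,165),lambda s:lid(s,[-.16,-.088,.042])),
(T,t(122,36),lambda s:lid(s,[0,.088,.042])),(T,t(408,75),lambda s:lid(s,[0,-.088,.042])),
(S,sc(125,182),lambda s:lid(s,[-.16,-.088,.042])),(S,sc(512,82),lambda s:lid(s,[-.16,.088,.042])),
(S,sc(200,505),lambda s:lid(s,[0,-.088,.042])),(S,sc(558,400),lambda s:lid(s,[0,.088,.042]))]
f=lambda s:np.concatenate([proj(c,g(s))-u for c,u,g in obs])
r=least_squares(f,[.55,0,-.1,1.,-.12],loss='soft_l1')
print(np.round(r.x,4));print(np.round(f(r.x).reshape(-1,2),1).tolist())
s=r.x
print('edge',lid(s,[-.16,0,.042]),'hinge',lid(s,[0,0,0]),'green',key(s,.055),'white',key(s,0))
# independent two-view triangulation of green key and lid edge corner
for n,i,j in(('green',0,3),('edgeL',9,14),('edgeR',10,13)):
    M=lambda P:np.concatenate([proj(obs[k][0],P)-obs[k][1] for k in(i,j)])
    q=least_squares(M,[.55,0,.1]);print(n,q.x.round(4),obs[i][2](s).round(4),abs(q.fun).max().round(2))
np.save('s.npy',s)
E
python3 r.py
```

```text
dict_keys(['frame', 'fx', 'fy', 'cx', 'cy', 'view'])
[ 0.5574  0.018  -0.1532  0.9885 -0.1117]
[[-0.2, -0.0], [0.3, -0.2], [0.4, 0.0], [0.1, 0.0], [-0.2, -0.2], [0.1, -0.2], [-1.4, 0.1], [0.9, 1.5], [-1.4, -0.9], [-1.4, -0.7], [1.6, 0.3], [-1.2, -1.4], [0.1, -0.6], [-1.3, -2.3], [1.0, -2.0], [-0.6, 1.8], [1.4, 0.7]]
edge [0.61872225 0.00848345 0.23673022] hinge [6.71014454e-01 4.10959733e-04 8.00000000e-02] green [0.45402809 0.08955922 0.06352917] white [0.44563698 0.03520309 0.06352917]
green [0.454  0.0893 0.0637] [0.454  0.0896 0.0635] 0.02
edgeL [0.6322 0.0937 0.2326] [0.6321 0.0955 0.2367] 0.05
edgeR [ 0.6069 -0.0771  0.2318] [ 0.6053 -0.0785  0.2367] 0.1
```

```bash
cat > st.py <<'E'
from fit import *
from scipy.spatial.transform import Rotation as R
def st():
    o=observe(); r=R.from_quat(np.roll(o['tool_rot'],-1)); return o,r
E
python3 - <<'E'
from st import *
o,r=st();print(r.as_matrix().round(3))
s=np.load('s.npy')
for a in np.arange(1.0,-.01,-.1):
    s[3]=a; P=lid(s,[-.135,0,.042]); h=A2W(s,[.012,0,0])-A2W(s,[0,0,0]); n=lid(s,[-.135,0,.043])-P
    print(round(a,2),(P+h).round(4),(n*1000).round(2))
E
```

```text
[[-0.001  0.423 -0.906]
 [ 0.001 -0.906 -0.423]
 [-1.    -0.001  0.   ]]
1.0 [0.6457 0.0043 0.2163] [ 0.83 -0.13  0.54]
0.9 [0.6325 0.0064 0.2119] [ 0.77 -0.12  0.62]
0.8 [0.6197 0.0083 0.2061] [ 0.71 -0.11  0.7 ]
0.7 [0.6076 0.0102 0.1991] [ 0.64 -0.1   0.76]
0.6 [0.5962 0.012  0.1909] [ 0.56 -0.09  0.83]
0.5 [0.5857 0.0136 0.1816] [ 0.47 -0.07  0.88]
0.4 [0.5762 0.0151 0.1713] [ 0.38 -0.06  0.92]
0.3 [0.5677 0.0164 0.16  ] [ 0.29 -0.05  0.96]
0.2 [0.5604 0.0175 0.148 ] [ 0.2  -0.03  0.98]
0.1 [0.5543 0.0184 0.1353] [ 0.1  -0.02  1.  ]
0.0 [0.5495 0.0192 0.122 ] [0. 0. 1.]
```

Emit:
{"api": "servo_tool", "payload": {"series": "0.4 0.5 0.9 0 0 0.3;0.68 0.92 0.8 0 0 0.4;0.68 0.92 0.8 0 0 0.4;0.68 0.92 0.8 0 0 0.4;0.68 0.92 0.8 0 0 0.4", "jaw": 0}}

```text
clock: 0.78
tcp_pos: [0.3546, -0.4824, 0.3355]
tool_rot: [0.223, 0.671, 0.222, -0.671]
force: [-0.1, -0.7, 0.7]
gripper_width: -0.001
```

Emit:
{"api": "servo_tool", "payload": {"series": "0.68 0.92 0.2 0 0 0.4;0.68 0.92 0 0 0 0.4;0.68 0.92 0 0 0 0.4;0.68 0.92 0 0 0 0.4;0.68 0.92 0 0 0 0.4"}}

```text
clock: 1.4
tcp_pos: [0.439, -0.3679, 0.3384]
tool_rot: [-0.291, -0.644, -0.291, 0.645]
force: [0.5, 0.4, -0.2]
gripper_width: -0.001
```

Emit:
{"api": "servo_tool", "payload": {"series": "0.68 0.92 0 0 0 0.4;0.68 0.92 0 0 0 0.4;0.68 0.92 0 0 0 0.4;0.68 0.92 0 0 0 0.4;0.68 0.92 0 0 0 0.4"}}

```text
clock: 2.02
tcp_pos: [0.5241, -0.253, 0.3388]
tool_rot: [0.357, 0.611, 0.357, -0.611]
force: [0.0, 0.1, 1.0]
gripper_width: -0.0
```

Emit:
{"api": "servo_tool", "payload": {"series": "0.7 0.92 0 0 0 0.4;0.7 0.92 0 0 0 0.4;0.7 0.92 0 0 0 0.4;0.7 0.92 0 0 0 0.4;0.7 0.92 0 0 0 0.4"}}

```text
clock: 2.65
tcp_pos: [0.6117, -0.138, 0.3388]
tool_rot: [0.419, 0.57, 0.419, -0.57]
force: [-0.7, 0.6, -0.5]
gripper_width: 0.002
```

Emit:
{"api": "servo_tool", "payload": {"series": "0.7 0.92 0 0 0 0.4;0.7 0.92 0 0 0 0.4;0.7 0.92 0 0 0 0.4;0.7 0.92 0 0 0 0.3;0.5 0.8 0 0 0 0"}}

```text
clock: 3.28
tcp_pos: [0.6941, -0.0257, 0.3385]
tool_rot: [0.461, 0.536, 0.462, -0.536]
force: [0.0, 0.7, 0.8]
gripper_width: -0.001
```

Run:
```python
from st import *
o,r=st();print(o['tcp_pos'].round(4),r.as_matrix().round(3),o['force'])
np.save('s0.npy',np.load('s.npy'));a=save('scene','sc2')['frame'];w=save('wrist','w2')['frame']
cv2.imwrite('pics/v2.png',cv2.resize(a[120:330,140:420],None,fx=2.5,fy=2.5)[:,:,::-1])
```

```text
[ 0.6941 -0.0257  0.3385] [[-0.     0.989 -0.148]
 [ 0.    -0.148 -0.989]
 [-1.    -0.    -0.   ]] [0.02476248 0.70160852 0.78369279]
```

View pics/v2.png

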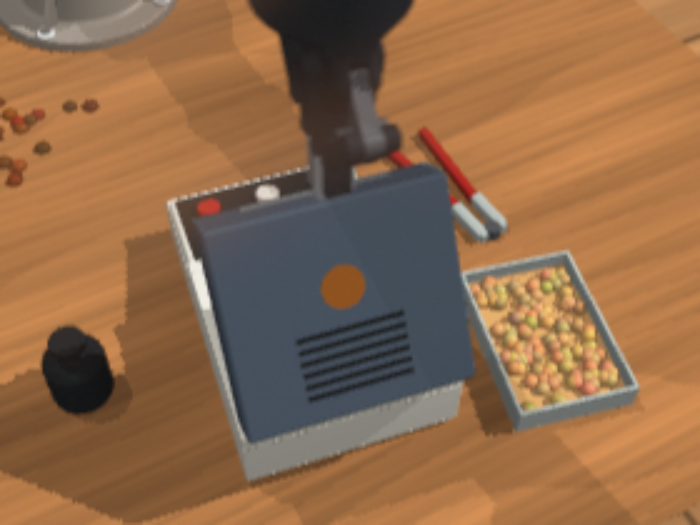

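The shut fingers end near crop (336,193), close to the lid's front edge in the image. The projection will show whether that fits a tip above and behind the lid.

Run:
```python
from st import *
c=load('sc2');o,r=st()
u=proj(c,o['tcp_pos']);print((u-[140,120])*2.5, u)
s=np.load('s.npy');print((proj(c,lid(s,[-.16,0,.042]))-[140,120])*2.5)
```

```text
[337.04261998 188.02742672] [274.81704799 195.21097069]
[326.19752938 200.35864123]
```

Emit:
{"api": "servo_tool", "payload": {"series": "0.1 0.3 -0.9 0 0 0;0.1 0.3 -0.9 0 0 0;0 0.3 -0.9 0 0 0;0 0 -0.9 0 0 0;0 0 -0.9 0 0 0"}}

```text
clock: 4.0
tcp_pos: [0.6977, -0.0064, 0.2259]
tool_rot: [-0.461, -0.536, -0.46, 0.537]
force: [0.0, 0.2, -1.0]
gripper_width: -0.001
```

Emit:
{"api": "servo_tool", "payload": {"series": "-0.4 0.06 0 0 0 0;-0.4 0.06 0 0 0 0;-0.4 0.06 -0.05 0 0 0;-0.3 0.05 -0.05 0 0 0;-0.3 0.05 -0.05 0 0 0"}}

```text
clock: 4.62
tcp_pos: [0.6526, 0.0021, 0.223]
tool_rot: [0.462, 0.536, 0.461, -0.536]
force: [0.3, 0.4, -0.4]
gripper_width: 0.006
```

Emit:
{"api": "servo_tool", "payload": {"series": "-0.25 0.05 -0.14 0 0 0;-0.25 0.05 -0.14 0 0 0;-0.25 0.05 -0.14 0 0 0;-0.25 0.05 -0.14 0 0 0;-0.25 0.05 -0.14 0 0 0"}}

```text
clock: 5.25
tcp_pos: [0.6233, 0.0078, 0.2069]
tool_rot: [0.462, 0.537, 0.46, -0.535]
force: [0.4, -0.9, 6.3]
gripper_width: -0.0
```

Emit:
{"api": "servo_tool", "payload": {"series": "-0.3 0.05 -0.16 0 0 0;-0.3 0.05 -0.19 0 0 0;-0.28 0.05 -0.2 0 0 0;-0.27 0.05 -0.22 0 0 0;-0.25 0.05 -0.24 0 0 0"}}

```text
clock: 5.88
tcp_pos: [0.587, 0.0141, 0.1807]
tool_rot: [0.462, 0.536, 0.461, -0.536]
force: [0.2, 0.1, 4.9]
gripper_width: 0.003
```

Emit:
{"api": "servo_tool", "payload": {"series": "-0.23 0.04 -0.25 0 0 0;-0.22 0.04 -0.26 0 0 0;-0.2 0.03 -0.27 0 0 0;-0.19 0.03 -0.28 0 0 0;-0.17 0.03 -0.29 0 0 0"}}

```text
clock: 6.5
tcp_pos: [0.5609, 0.0186, 0.1453]
tool_rot: [-0.461, -0.536, -0.461, 0.536]
force: [-1.4, -1.2, 2.5]
gripper_width: -0.002
```

Run:
```python
from st import *
o,r=st();print(o['tcp_pos'].round(4),o['force'])
a=save('scene','sc3')['frame']
cv2.imwrite('pics/v3.png',cv2.resize(a[120:330,140:420],None,fx=2.5,fy=2.5)[:,:,::-1])
```

```text
[0.5609 0.0186 0.1453] [-1.38774657 -1.23087987  2.45106   ]
```

View pics/v3.png

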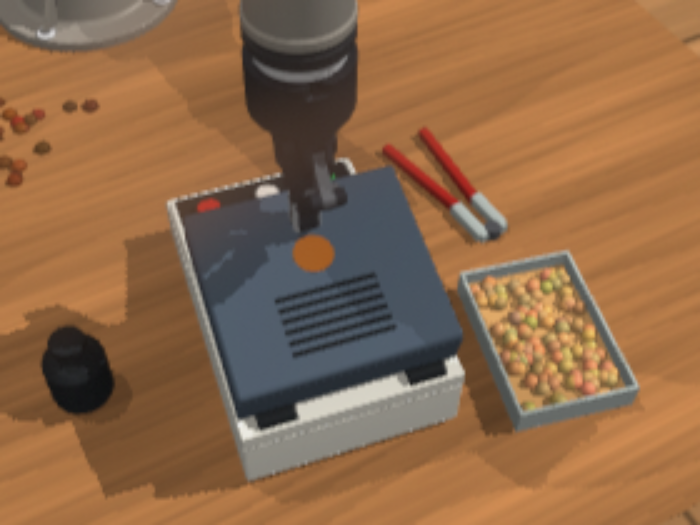

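The lid is nearly down, at roughly 0.2 rad, with the fingertips on its outer face near crop (305,225). Nothing else has been disturbed. I'll keep pushing down, more gently.

Emit:
{"api": "servo_tool", "payload": {"series": "-0.1 0.02 -0.2 0 0 0;-0.1 0.02 -0.2 0 0 0;-0.08 0.01 -0.2 0 0 0;-0.04 0 -0.15 0 0 0;0 0 -0.1 0 0 0"}}

```text
clock: 7.18
tcp_pos: [0.5529, 0.0204, 0.1244]
tool_rot: [-0.461, -0.536, -0.462, 0.536]
force: [-2.5, -0.9, 2.2]
gripper_width: -0.004
```

Emit:
{"api": "servo_tool", "payload": {"series": "0 0 -0.08 0 0 0;0 0 -0.04 0 0 0;0 0 -0.04 0 0 0"}}

```text
clock: 7.55
tcp_pos: [0.5533, 0.0206, 0.122]
tool_rot: [-0.461, -0.536, -0.461, 0.536]
force: [-7.1, 0.2, 15.6]
gripper_width: -0.004
```

Emit:
{"api": "servo_tool", "payload": {"series": "0 0 -0.04 0 0 0;0 0 0 0 0 0;0 0 0 0 0 0"}}

```text
clock: 7.92
tcp_pos: [0.5533, 0.0206, 0.122]
tool_rot: [-0.461, -0.536, -0.461, 0.536]
force: [-8.4, -0.0, 15.6]
gripper_width: 0.001
```

Emit:
{"api": "servo_tool", "payload": {"series": "0 0 0.2 0 0 0;0 0 0.5 0 0 0;0 0 0.9 0 0 0;0 0 0.9 0 0 0;-0.8 0.4 0.2 0 0 0"}}

```text
clock: 8.55
tcp_pos: [0.5361, 0.0296, 0.1896]
tool_rot: [0.462, 0.538, 0.46, -0.535]
force: [-1.7, 1.3, -0.4]
gripper_width: 0.003
```

Emit:
{"api": "servo_tool", "payload": {"series": "-0.8 0.6 0 -0.07 -0.47 0;-0.8 0.6 0 -0.07 -0.47 0;-0.8 0.6 0 -0.07 -0.47 0;-0.8 0.5 0 -0.08 -0.48 0;0 0 0 0 0 0"}}

```text
clock: 9.18
tcp_pos: [0.452, 0.0886, 0.1877]
tool_rot: [0.514, 0.578, 0.406, -0.486]
force: [0.2, -0.1, -0.1]
gripper_width: 0.002
```

Run:
```python
from st import *
o,r=st();s=np.load('s.npy');k=key(s,.055);n=np.array([-.196,.030,.98])
print(o['tcp_pos'].round(4),'toolx',r.as_matrix()[:,0].round(3),o['force'].round(1)); print('to pre (25mm out), units',(k+.025*n-o['tcp_pos'])/.025)
a=save('scene','sc4')['frame'];b=save('top','t4')['frame']
x=cv2.resize(a[150:320,170:370],(400,340));y=cv2.resize(b[115:300,220:400],(390,400))
o=np.zeros((400,790,3),np.uint8);o[:340,:400]=x;o[:,400:]=y
cv2.imwrite('pics/v4.png',o[:,:,::-1])
```

```text
[0.452  0.0886 0.1877] toolx [ 0.198 -0.031 -0.98 ] [ 0.2 -0.1 -0.1]
to pre (25mm out), units [-0.1129728   0.06880913 -3.98519173]
```

View pics/v4.png

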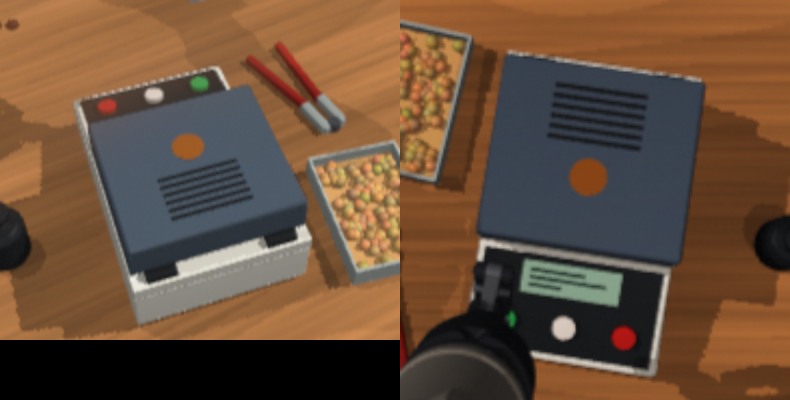

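Run:
```python
from st import *
s=np.load('s.npy');T=load('t4');S=load('sc4')
for a in(0,.05,.1):
    s[3]=a
    q=[(proj(T,lid(s,[-.16,y,.042]))-[220,115])*2.165+[400,0] for y in(.088,-.088)]+[(proj(S,lid(s,[-.16,y,.042]))-[170,150])*2 for y in(.088,-.088)]
    print(a,np.round(q).tolist())
a=cv2.imread('pics/sc4.png')[180:225,200:300];cv2.imwrite('pics/v5.png',cv2.resize(a,None,fx=7,fy=7,interpolation=2))
```

```text
0 [[474.0, 234.0], [680.0, 266.0], [248.0, 81.0], [86.0, 121.0]]
0.05 [[473.0, 230.0], [682.0, 263.0], [249.0, 77.0], [85.0, 118.0]]
0.1 [[473.0, 226.0], [684.0, 260.0], [251.0, 74.0], [85.0, 115.0]]
```

View pics/v5.png

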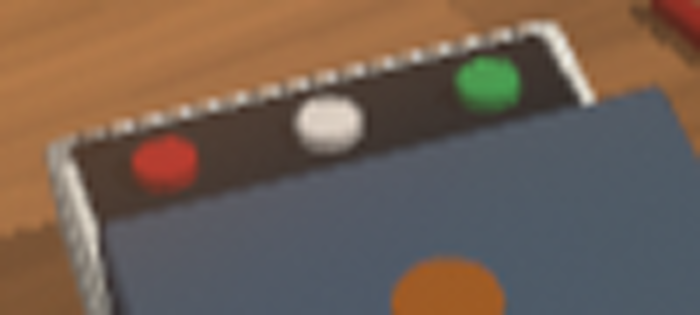

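Emit:
{"api": "servo_tool", "payload": {"series": "0 0.07 -0.9 0 0 0;-0.05 0 -0.9 0 0 0;-0.05 0 -0.9 0 0 0;0 0 -0.9 0 0 0;0 0 -0.35 0 0 0"}}

```text
clock: 9.9
tcp_pos: [0.4514, 0.0887, 0.0875]
tool_rot: [0.512, 0.579, 0.405, -0.488]
force: [-0.7, 0.3, -0.3]
gripper_width: -0.007
```

The lid's front corners agree with angle 0, and the force stop came at z = 0.122, so it is shut. All three keys are up: green at crop (488,83), white at (330,124), red at (165,162). Now I'll press green.

Emit:
{"api": "servo_tool", "payload": {"series": "0.06 -0.01 -0.3 0 0 0;0.06 -0.01 -0.3 0 0 0;0.04 -0.01 -0.2 0 0 0;0.02 0 -0.1 0 0 0;0.01 0 -0.06 0 0 0"}}

```text
clock: 10.52
tcp_pos: [0.4559, 0.0886, 0.0647]
tool_rot: [0.513, 0.579, 0.405, -0.487]
force: [0.2, -0.8, -0.6]
gripper_width: 0.003
```

Emit:
{"api": "servo_tool", "payload": {"series": "0.01 0 -0.05 0 0 0;0.01 0 -0.05 0 0 0;0.01 0 -0.05 0 0 0"}}

```text
clock: 10.9
tcp_pos: [0.4566, 0.0885, 0.061]
tool_rot: [0.513, 0.579, 0.405, -0.487]
force: [-0.9, -0.7, 2.1]
gripper_width: -0.0
```

Emit:
{"api": "servo_tool", "payload": {"series": "0.01 0 -0.05 0 0 0;0.01 0 -0.04 0 0 0;0 0 0 0 0 0"}}

```text
clock: 11.28
tcp_pos: [0.4571, 0.0885, 0.0588]
tool_rot: [0.513, 0.579, 0.405, -0.487]
force: [-2.6, -0.5, 4.8]
gripper_width: 0.003
```

Emit:
{"api": "servo_tool", "payload": {"series": "0.01 0 -0.04 0 0 0;0.01 0 -0.04 0 0 0;0 0 0 0 0 0"}}

```text
clock: 11.65
tcp_pos: [0.4573, 0.0884, 0.0583]
tool_rot: [0.513, 0.579, 0.405, -0.488]
force: [-11.9, -1.6, 26.6]
gripper_width: 0.002
```

The force rose steeply to about 27 N after roughly 4.5 mm of travel, so the key is bottomed. I'll retract along its axis.

Emit:
{"api": "servo_tool", "payload": {"series": "-0.02 0 0.1 0 0 0;-0.04 0 0.2 0 0 0;-0.1 0.01 0.5 0 0 0;-0.2 0.03 0.9 0 0 0;-0.2 0.03 0.9 0 0 0"}}

```text
clock: 12.28
tcp_pos: [0.4431, 0.0905, 0.1225]
tool_rot: [0.513, 0.579, 0.405, -0.487]
force: [0.4, -0.4, 0.9]
gripper_width: 0.001
```

Emit:
{"api": "servo_tool", "payload": {"series": "-0.2 0 0.9 0 0 0;-0.2 0 0.9 0 0 0;-0.2 0 0.9 0 0 0;0 0 0.5 0 0 0;0 0 0 0 0 0"}}

```text
clock: 12.9
tcp_pos: [0.4292, 0.0904, 0.2025]
tool_rot: [0.513, 0.58, 0.405, -0.487]
force: [0.5, 0.7, -0.3]
gripper_width: -0.002
```

Run:
```python
from st import *
o,r=st();print(o['clock'],o['tcp_pos'].round(3),o['force'].round(1))
a=save('scene','sc6')['frame'].astype(int);p=cv2.imread('pics/sc4.png')[:,:,::-1].astype(int)
d=abs(a-p).max(2)[183:290,195:400];print('diff px>25 over analyser/tray region:',(d>25).sum())
x=cv2.imread('pics/sc6.png')[170:300,190:360];cv2.imwrite('pics/v6.png',cv2.resize(x,None,fx=4,fy=4,interpolation=2))
```

```text
12.9 [0.429 0.09  0.202] [ 0.5  0.7 -0.3]
diff px>25 over analyser/tray region: 33
```

View pics/v6.png

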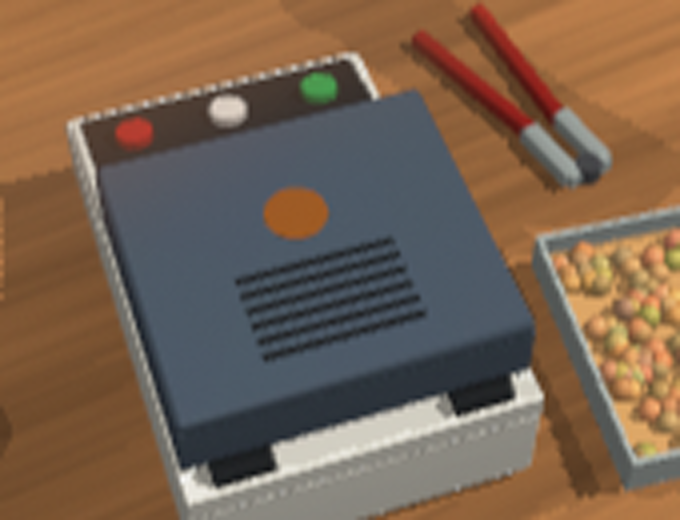

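The lid is flat, the green key is up again at crop (319,87), the other keys and objects are unchanged, and the arm is clear.

```bash
python3 -c "
from workcell import finish_job; print(finish_job())"
```

```text
the job is handed in; nothing more can be done
None
```

I pushed the lid shut with the closed fingertips on its outer face, pressed the green start key fully down along its axis, then let it come up. The job was handed in at about 13 s, well inside the 42 s limit.

- **Lid:** it moved at about 0.5 rad/s or less. It met a firm stop of about 16 N at z = 0.122 m, which is the stated shut height. The lid corners in the images agree with an angle of 0 to within a few pixels.
- **Start key:** I pressed it only after the lid was shut. It met a hard stop after roughly 4.5 mm of travel, with the wrist force peaking at about 29 N. The picture taken afterwards shows it up again.
- **Everything else:** the white and red keys, tray and nutcracker look unchanged in the last picture. The weight looked undisturbed in the earlier pictures but is out of frame in the last one. The gripper was clear with no contact force. No check failed or disagreed.

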